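# Close and seal the instrument cleaner

## Task

Close the instrument cleaner on the counter: lift its loose steel cover by the handle and lay it, handle up, in the pocket over the tank. Then turn the quarter-turn catch clockwise until its slot lines up with the mark on the deck and its tab lies over the cover's edge, and finally press the cover fully home against its springy gasket and finish while still holding it pressed down with the fingers; do not let go. Leave the other things on the counter alone.

Things in the scene. Friction and masses are not known exactly. Their poses are not given: they have to be found in the camera images.
- seat (a point): Where the centre of the cover's plate lies when pressed home: mid-pocket, 6 mm below the cleaner's steel deck (deck 120 mm above the counter). The pocket is 108 (x) x 138 (y) mm; x, y along its sides, z up; the catch stands on its +y side. In it a black rubber gasket ring round the tank mouth carries the cover.
- gasket (a joint): How far the gasket is pressed, 0 (free) to 0.006 m (bottomed). A spring of 1700 N/m: the cover's weight alone sinks it about 2 mm, the cover's top then standing about 2 mm above the deck; a further push of 6 to 8 N bottoms it, the cover's top then being 2 mm below the deck.
- cover_center (a point): Centre of the plate of the loose steel cover, 100 (x) x 130 (y) x 8 mm, about 0.3 kg, lying flat on the counter, handle up. z up out of the plate, y along its long side. It fits the pocket with 4 mm to spare on each side, either way round.
- cover_handle (a point): Centre of the black straight grip bar of the cover's handle, 12 (x) x 82 (y) x 14 mm high, along the cover's y, 49 mm above cover_center. There is 38 mm of free height under the bar; its two posts stand 37 mm either side of the middle.
- catch_grip (a point): On the catch's vertical axis, 93 mm from seat along the cleaner's +y, 30 mm above the deck. Upright steel grip bar 40 x 12 mm, 13 to 40 mm above the deck, dark slot along its top; x along the bar, towards the tab. The tab under it, 10 mm wide, reaches 42 mm from the axis, 9 to 13 mm above the deck. The mark: a dark line on the deck outboard of the catch, along the cleaner's y.
- catch (a joint): Turn of the catch, rad, clockwise from above: 0 = tab and slot along the cleaner's +x (open); pi/2 = slot in line with the mark, tab over the cover's edge (closed). Starts at 0.05 to 0.45. It turns on past pi/2, to 2.1; stiff (0.06 N m), it stays where it is left. Closed, the tab blocks the pocket.
- cleaner: The instrument cleaner: white box with a steel deck, fixed to the counter, 180 (x) x 240 (y) x 120 mm high; origin on the counter under the pocket's centre, which lies 100 mm from its -y end and 140 mm from its +y end; axes as for seat.
- cover: The loose cover; origin under the middle of its plate, axes as for cover_center.
- soap: Bystander: orange bottle 60 mm across, 160 mm high; origin at its foot.
- jar: Bystander: clear jar with a green lid, 80 mm across, 100 mm high; origin at its foot.
- mug: Bystander: white mug 76 mm across, 90 mm high; origin at its foot.
- tissues: Bystander: black tissue box 110 x 110 x 120 mm high; origin at its foot.
There are look-alikes about, which are no part of the job. Leave any red or yellow look-alike of the cover alone.

How it is judged:
By the outcome, as a careful person would: the job done as asked, in the order asked, and still so for the second after the job is handed in, while the arm keeps its last pose, push and grip.
It also fails if it takes over 56 s, if anything falls off the work surface, if the arm or the gripper's body presses on something with over 40 N, if the wrist force passes 120 N, or if a joint passes its speed limit or range.

## Robot

A 7-joint arm with a two-finger parallel gripper is mounted at the origin on the work surface. World frame = base frame: x ahead of the robot, y to its left, z up, the work surface at z = 0. Lengths are in m, angles in degrees, forces in N, time in s.
With the tool pointing down it reaches from about 0.425 to 0.875 m from the base axis. Payload 4.7 kg.
Tool frame: the origin (TCP) lies between the finger pads; the fingertips stand 8 mm ahead of it and the grasp point (between the pads) lies 11 mm behind it; x points along the fingers, z is the direction in which the jaws open and shut, and the axes are right-handed (so a half turn about x gives the same grasp; the last joint's range is limited). The gripper opens to 87 mm and grips with 3 to 60 N. Pads are 19 mm wide; open, the fingers measure 117 mm over their backs; the gripper's body (75 mm by 190 mm) begins 51 mm behind the grasp point.
Start: joints at [-67.03, 18.392, -4.016, 83.108, 1.295, 78.541, -3.26], TCP at [0.245, 0.602, 0.231] pointing down, gripper open.
Joint ranges: [-163.93, 163.93], [-17.29, 119.83], [-79.2, 71.16], [3.27, 140.29], [-89.18, 269.18], [5.43, 117.66], [-154.24, 154.24]. Speed limits (degrees/s): [147.25, 147.25, 180, 180, 180, 180, 180].

## Interface

Orientations are given as [roll, pitch, yaw] about the fixed x, y, z axes, in that order (R = Rz(yaw) Ry(pitch) Rx(roll)).
In Python, from cell import telemetry, vision, sign_off gives the robot as it stands. The module is installed in compiled form; this text tells all that it offers.
- The arm moves only by the tool drive_tool, never from a script. Its arguments are lists of equal length, an entry for each row: "offset": the shift along the tool's x, y, z in m, a list of three; "angular": the turn, a rotation vector about the tool's x, y, z in rad, a list of three. A call has 1 to 10 rows; each row is the pose to reach, as a shift and turn from the pose measured when the call began, along the tool's axes at that moment; what a row does not reach only later rows make up. A row lasts 1/8 s, in which the tool goes at most 62.5 mm and 10.7 degrees, less where a joint would pass 70% of its speed; a pose out of reach is approached as far as the arm can. A call with a gripper value outside its range is refused whole. "fingers" is the closure, from -1 (fully open) to 1 (shut), set as the call begins (left out, the last holds). The fingers move at their own pace and stop on an object; "squeeze" is the grip in N (left out, the last holds). Time passes only in rows, so rows that repeat a pose let the fingers close. It gives the time, the measured TCP pose, the force and the opening at its end, in the units of the state.
- telemetry.get_obs(): the state, without advancing time (a new reading comes with each control period).
- vision.read_camera(name): name is "side" or "top" or "wrist"; returns a dict with "pixels" (384x512x3 uint8, red, green, blue), "intrinsics" (3x3 intrinsics, pixels), "world_from_camera" (4x4, takes a point from camera to world coordinates); the wrist camera has in their place "T_tool_cam" (4x4, takes a point from camera to tool coordinates, whose origin is the TCP and whose axes are the tool frame's). Camera axes: x right, y up, looking along -z (the intrinsics and any distortion apply to the point x, -y, -z); pixel columns grow to the right and rows downward; lengths in m; the calibration is good to about 2 mm. A picture is of the moment at which its call begins: read the wrist's pose just before it. There is no depth.
- sign_off(): hands the job in, once; it reports no verdict.
The state is a dict: "time_s": time; "qpos": joint angles; "joint_velocities": joint speeds; "effort": joint torques, N m; "tool_pos": TCP position; "tool_rot": TCP orientation; "force": force on the tool from outside, world axes, zero at the start; "wrist_torque": the same for the moment, N m; "grip_width": finger opening in m.
Only numpy, scipy, OpenCV 4.12 (cv2) and the standard library are available. Lean on these libraries where they do the work, as an engineer would, in place of code of your own. Each camera call takes 0.05 s, during which the arm holds its last target.

## Working session

There is one attempt and no reset: what is moved stays moved. The work goes in short steps, Python scripts to look and compute and a tool call to move; the robot and the scene stay as the last step left them, time stands still between calls to the robot, and variables do not carry over. Pictures are saved under pics/ and viewed, and the job is handed in when it is done.

Besides the shell and the picture viewer there is one more tool, called after "Request:" by a JSON object that holds its "name" and its "arguments", one argument or row to a line. drive_tool: Moves the arm, as the interface text tells. Its arguments: {"type":"object","properties":{"offset":{"type":"array"},"angular":{"type":"array"},"fingers":{"type":"number"},"squeeze":{"type":"number"}},"required":["offset","angular"]}

```bash
mkdir -p pics; cat > h.py <<'E'
import numpy as np, cv2
from cell import telemetry, vision, sign_off
from scipy.spatial.transform import Rotation as R
def cam(n):
    o=telemetry.get_obs(); d=vision.read_camera(n); K=np.array(d["intrinsics"])
    if n=="wrist":
        T=np.eye(4);T[:3,:3]=R.from_euler('xyz',o["tool_rot"],degrees=True).as_matrix();T[:3,3]=o["tool_pos"]
        T=T@np.array(d["T_tool_cam"])
    else: T=np.array(d["world_from_camera"])
    return d["pixels"],K,T,d
def ray(K,T,u,v):
    p=np.linalg.inv(K)@[u,v,1]; return T[:3,3],T[:3,:3]@np.array([p[0],-p[1],-p[2]])
def plane(K,T,u,v,z):
    o,d=ray(K,T,u,v); return o+d*(z-o[2])/d[2]
def proj(K,T,P):
    p=T[:3,:3].T@(np.array(P)-T[:3,3]); q=K@[p[0],-p[1],-p[2]]; return q[:2]/q[2]
def save(n,im): cv2.imwrite("pics/"+n,im[...,::-1])
E
python3 - <<'E'
from h import *
o=telemetry.get_obs(); print({k:np.round(v,3) for k,v in o.items()})
for n in("top","side","wrist"):
    im,K,T,d=cam(n); save(n+"0.png",im); np.savez(n+"0.npz",im=im,K=K,T=T); print(n,[k for k in d],K.round(1).tolist(),T.round(3).tolist())
E
```

```text
{'time_s': np.float64(0.0), 'qpos': array([-67.03 ,  18.44 ,  -4.017,  83.173,   1.295,  78.539,  -3.26 ]), 'joint_velocities': array([ 0.1  , -0.077, -0.082, -0.046, -0.023, -0.021,  0.029]), 'effort': array([-1.0000e-03, -4.9129e+01, -4.0400e-01, -3.1253e+01, -6.4000e-02,
        4.4000e-02,  0.0000e+00]), 'tool_pos': array([0.245, 0.601, 0.229]), 'tool_rot': array([-177.497,   89.893, -109.656]), 'force': array([-0.382,  0.553, -0.207]), 'wrist_torque': array([ 0.036, -0.07 ,  0.036]), 'grip_width': np.float64(0.087)}
top ['pixels', 'intrinsics', 'world_from_camera'] [[402.1, 0.0, 258.3], [0.0, 402.1, 187.7], [0.0, 0.0, 1.0]] [[0.016, 0.998, -0.06, 0.45], [-1.0, 0.016, 0.0, 0.158], [0.001, 0.06, 0.998, 1.618], [0.0, 0.0, 0.0, 1.0]]
side ['pixels', 'intrinsics', 'world_from_camera'] [[409.0, 0.0, 254.2], [0.0, 409.0, 187.3], [0.0, 0.0, 1.0]] [[-0.969, 0.137, -0.208, 0.247], [-0.249, -0.552, 0.796, 1.371], [-0.006, 0.822, 0.569, 0.972], [0.0, 0.0, 0.0, 1.0]]
wrist ['pixels', 'intrinsics', 'T_tool_cam'] [[281.4, 0.0, 253.1], [0.0, 281.4, 191.9], [0.0, 0.0, 1.0]] [[0.377, -0.894, -0.24, 0.18], [0.926, 0.364, 0.099, 0.628], [-0.001, -0.26, 0.966, 0.385], [0.0, 0.0, 0.0, 1.0]]
```

```bash
ls pics
```

```text
side0.png
top0.png
wrist0.png
```

View pics/top0.png

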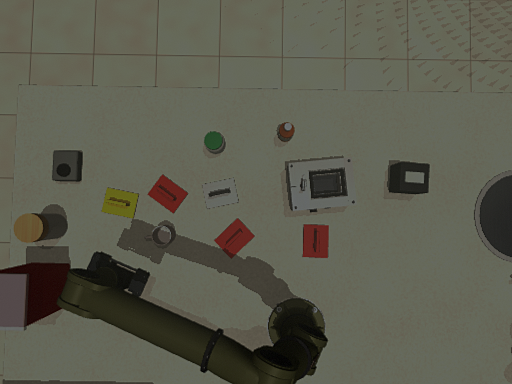

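View pics/side0.png

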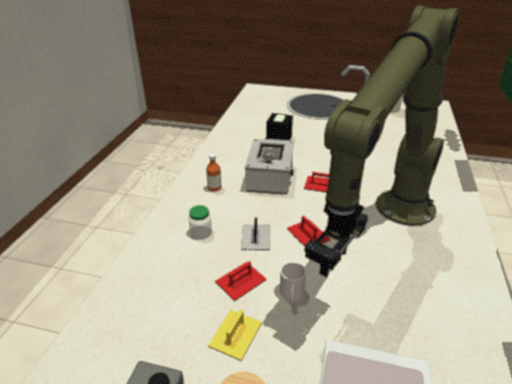

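View pics/wrist0.png

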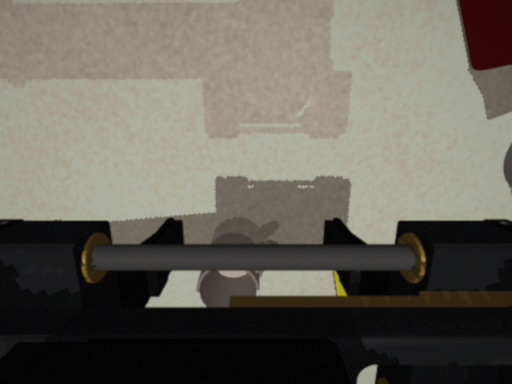

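The steel cover candidates in the top view are the grey plate (220,193), three red plates (168,193), (234,237), (316,240) and a yellow plate (120,202). Only the grey one is steel with a black handle. I'll enlarge it and the cleaner to confirm.

```bash
python3 - <<'E'
from h import *
z=np.load("top0.npz"); im=z["im"]; 
a=cv2.resize(im[145:225,190:260],None,fx=6,fy=6,interpolation=cv2.INTER_CUBIC)
b=cv2.resize(im[145:225,275:365],None,fx=6,fy=6,interpolation=cv2.INTER_CUBIC)
def br(x): return np.clip(x.astype(float)*1.3,0,255).astype(np.uint8)
save("coverzoom.png",br(a)); save("cleanzoom.png",br(b))
K,T=z["K"],z["T"]
for n,u,v,h in(("cover",220,193,.008),("cleaner",327,183,.12),("catch",303,184,.16),("mug",163,234,.09)): print(n,plane(K,T,u,v,h).round(3))
E
```

```text
cover [0.523 0.311 0.008]
cleaner [ 0.561 -0.099  0.12 ]
catch [ 0.553 -0.005  0.16 ]
mug [0.36  0.515 0.09 ]
```

View pics/coverzoom.png

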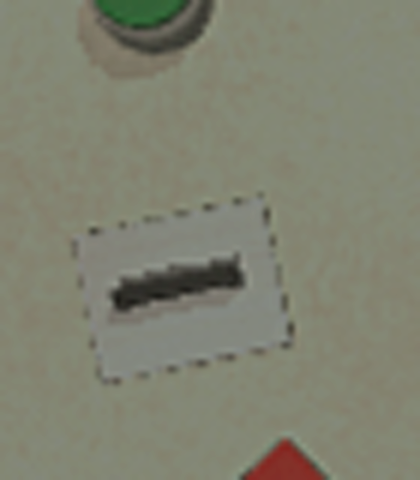

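View pics/cleanzoom.png

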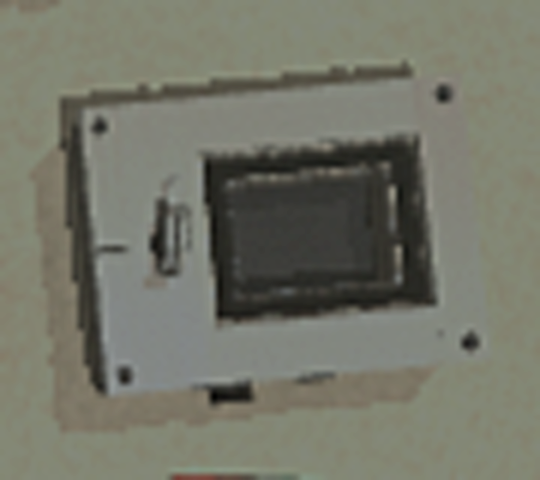

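The grey plate with the black bar at (220,193) is the steel cover, with its long side running left to right. The cleaner's catch is on the left, which is its +y side, with the mark at (293,186). I'll refine both from the corners.

```bash
cat >> h.py <<'E'
def tool():
    o=telemetry.get_obs(); return np.array(o["tool_pos"]),R.from_euler('xyz',o["tool_rot"],degrees=True).as_matrix(),o
def down(zyaw):
    "tool x down, tool z horizontal at world angle zyaw deg"
    a=np.radians(zyaw); z=np.array([np.cos(a),np.sin(a),0]); x=np.array([0,0,-1.]); return np.c_[x,np.cross(z,x),z]
def go(P,zyaw):
    p,M,o=tool(); G=down(zyaw)
    off=M.T@(np.array(P)-p); rv=R.from_matrix(M.T@G).as_rotvec()
    print("t",round(o["time_s"],2),"pos",p.round(4),"zyaw",np.degrees(np.arctan2(M[1,2],M[0,2])).round(2),"tilt",M[:,0].round(4))
    print("  -> off",off.round(4).tolist(),"ang",rv.round(4).tolist(),"deg",np.degrees(np.linalg.norm(rv)).round(1))
def show(n,im,scale=1.5,g=1.4):
    save(n,np.clip(cv2.resize(im,None,fx=scale,fy=scale,interpolation=cv2.INTER_CUBIC).astype(float)*g,0,255).astype(np.uint8))
E
python3 - <<'E'
from h import *
z=np.load("top0.npz");K,T=z["K"],z["T"]
def q(pts,ox,oy,h):
    P=np.array([plane(K,T,ox+(a+.5)/6-.5,oy+(b+.5)/6-.5,h) for a,b in pts])[:,:2]
    e=[np.linalg.norm(P[i]-P[(i+1)%4]) for i in range(4)]
    y=(P[0]+P[3]-P[1]-P[2]); print(P.mean(0).round(4),np.round(e,4),"yaw",np.degrees(np.arctan2(-y[0],y[1])).round(2))
q([(75,238),(265,195),(292,345),(103,380)],190,145,.008)
q([(204,153),(417,137),(436,302),(219,324)],275,145,.12)
P=plane(K,T,190+177/6,145+286/6,.053);print("bar",P)
for h in(.16,.12):print("catch",plane(K,T,275+172/6,145+238/6,h))
go([.5,.31,.25],10);go([.5,.31,.25],190)
E
```

```text
[0.5235 0.3098] [0.1302 0.1021 0.128  0.0968] yaw 12.57
[ 0.5625 -0.1017] [0.1334 0.1036 0.1357 0.107 ] yaw 5.97
bar [0.52194271 0.30829364 0.053     ]
catch [ 0.55097631 -0.0072629   0.16      ]
catch [ 0.55375424 -0.01178345  0.12      ]
t 0.15 pos [0.2451 0.6016 0.2297] zyaw 67.84 tilt [-5.0e-04 -1.4e-03 -1.0e+00]
  -> off [-0.02, -0.3461, -0.1739] ang [1.0095, -0.0013, 0.0008] deg 57.8
t 0.15 pos [0.2451 0.6016 0.2297] zyaw 67.84 tilt [-5.0e-04 -1.4e-03 -1.0e+00]
  -> off [-0.02, -0.3461, -0.1739] ang [-2.1321, -0.001, -0.0015] deg 122.2
```

```bash
python3 - <<'E'
from h import *
go([.54,.22,.24],12.5)
E
```

```text
t 0.15 pos [0.2451 0.6016 0.2297] zyaw 67.84 tilt [-5.0e-04 -1.4e-03 -1.0e+00]
  -> off [-0.0099, -0.417, -0.2422] ang [0.9659, -0.0013, 0.0008] deg 55.3
```

Request:
{"name": "drive_tool", "arguments": {
  "offset": [
    [-0.01, -0.05, -0.03],
    [-0.01, -0.1, -0.06],
    [-0.01, -0.15, -0.09],
    [-0.01, -0.2, -0.12],
    [-0.01, -0.26, -0.15],
    [-0.01, -0.32, -0.18],
    [-0.01, -0.37, -0.215],
    [-0.01, -0.417, -0.242],
    [-0.01, -0.417, -0.242],
    [-0.01, -0.417, -0.242]
  ],
  "angular": [
    [0.12, 0, 0],
    [0.25, 0, 0],
    [0.37, 0, 0],
    [0.5, 0, 0],
    [0.62, 0, 0],
    [0.75, 0, 0],
    [0.87, 0, 0],
    [0.966, 0, 0],
    [0.966, 0, 0],
    [0.966, 0, 0]
  ],
  "fingers": -1,
  "squeeze": 25
}}

```text
time_s: 1.4
tool_pos: [0.5396, 0.2206, 0.2397]
tool_rot: [-158.8, 89.9, -146.3]
force: [-0.2, 0.5, 0.4]
grip_width: 0.087
```

```bash
python3 - <<'E'
from h import *
im,K,T,d=cam("wrist"); show("w1.png",im); np.savez("w1.npz",im=im,K=K,T=T)
print(tool()[2]["qpos"].round(1),T[:3,3].round(3)); go([.54,.22,.24],12.5)
E
```

```text
[-41.   10.   18.3  92.9  -3.2  77.7  -9.7] [0.525 0.29  0.395]
t 1.45 pos [0.5391 0.2216 0.2397] zyaw 12.62 tilt [-1.5e-03 -9.0e-04 -1.0e+00]
  -> off [-0.0003, -0.0017, 0.0005] ang [0.002, -0.0017, 0.0005] deg 0.2
```

View pics/w1.png

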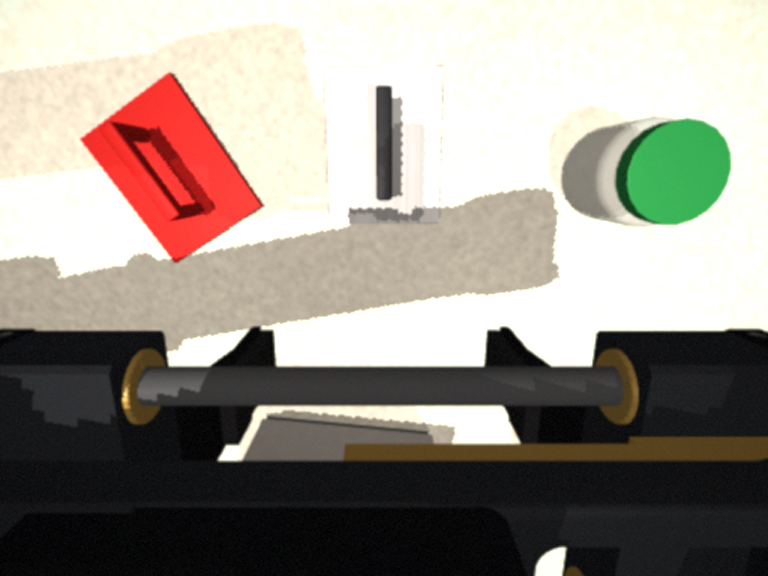

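The steel plate shows at about (385,145) with its black bar at x 377–391, y 87–199. The red look-alike is to its left and the jar to its right. Next I measure the bar.

```bash
python3 - <<'E'
from h import *
z=np.load("w1.npz");im,K,T=z["im"],z["K"],z["T"]
m=(im.max(2)<45).astype(np.uint8); m[:50]=0;m[140:]=0;m[:,:240]=0;m[:,275:]=0
c=max(cv2.findContours(m,0,2)[0],key=cv2.contourArea); r=cv2.minAreaRect(c);print(r)
b=cv2.boxPoints(r); 
for h in(.06,.053):
    P=np.array([plane(K,T,u,v,h) for u,v in b])[:,:2]; e=[P[1]-P[0],P[2]-P[1]]
    L=max(e,key=np.linalg.norm); L=L*np.sign(L[1])
    print(P.mean(0).round(4),[np.linalg.norm(x).round(4) for x in e],"yaw",np.degrees(np.arctan2(-L[0],L[1])).round(2))
g=cv2.cvtColor(im,cv2.COLOR_RGB2GRAY); print(g[90,205:305].tolist())
P=np.array([.5235,.3098,.008]);print(proj(K,T,P))
go([.523,.309,.24],12.5)
E
```

```text
((258.5, 95.0), (72.0, 3.0), 90.0)
[0.5256 0.3121] [np.float64(0.0033), np.float64(0.077)] yaw 12.88
[0.5256 0.3126] [np.float64(0.0033), np.float64(0.0786)] yaw 12.88
[180, 180, 181, 182, 183, 186, 188, 189, 189, 189, 186, 175, 177, 193, 193, 191, 189, 192, 196, 196, 194, 192, 192, 195, 205, 212, 213, 211, 204, 199, 197, 202, 209, 211, 206, 201, 199, 197, 196, 193, 185, 183, 182, 179, 178, 145, 71, 53, 54, 55, 53, 51, 50, 44, 37, 37, 63, 86, 87, 88, 89, 91, 101, 145, 178, 179, 175, 177, 180, 179, 180, 179, 176, 177, 177, 173, 172, 176, 190, 202, 204, 205, 204, 203, 205, 206, 205, 203, 188, 186, 205, 209, 208, 207, 207, 206, 206, 203, 202, 203]
[255.84373247 100.30105975]
t 1.45 pos [0.5391 0.2216 0.2397] zyaw 12.62 tilt [-1.5e-03 -9.0e-04 -1.0e+00]
  -> off [-0.0003, 0.0889, 0.0034] ang [0.002, -0.0017, 0.0005] deg 0.2
```

```bash
python3 - <<'E'
from h import *
z=np.load("w1.npz");im,K,T=z["im"],z["K"],z["T"]
m=(im.max(2)<68).astype(np.uint8); m[:50]=0;m[138:]=0;m[:,:240]=0;m[:,275:]=0
c=max(cv2.findContours(m,0,2)[0],key=cv2.contourArea); r=cv2.minAreaRect(c);print(r)
b=cv2.boxPoints(r); 
h=.06
P=np.array([plane(K,T,u,v,h) for u,v in b])[:,:2]; e=[P[1]-P[0],P[2]-P[1]]
L=max(e,key=np.linalg.norm); L=L*np.sign(L[1])
print(P.mean(0).round(4),[np.linalg.norm(x).round(4) for x in e],"yaw",np.degrees(np.arctan2(-L[0],L[1])).round(2))
go([*P.mean(0),.15],12.7);go([*P.mean(0),.042],12.7)
E
```

```text
((256.0, 95.0), (74.0, 10.0), 90.0)
[0.5229 0.3114] [np.float64(0.0109), np.float64(0.0791)] yaw 12.93
t 1.45 pos [0.5391 0.2216 0.2397] zyaw 12.62 tilt [-1.5e-03 -9.0e-04 -1.0e+00]
  -> off [0.0897, 0.0913, 0.0039] ang [-0.0015, -0.0017, 0.0005] deg 0.1
t 1.45 pos [0.5391 0.2216 0.2397] zyaw 12.62 tilt [-1.5e-03 -9.0e-04 -1.0e+00]
  -> off [0.1977, 0.0914, 0.0041] ang [-0.0015, -0.0017, 0.0005] deg 0.1
```

Request:
{"name": "drive_tool", "arguments": {
  "offset": [
    [0.02, 0.045, 0.002],
    [0.06, 0.091, 0.004],
    [0.1, 0.091, 0.004],
    [0.14, 0.091, 0.004],
    [0.175, 0.091, 0.004],
    [0.197, 0.091, 0.004],
    [0.197, 0.091, 0.004],
    [0.197, 0.091, 0.004]
  ],
  "angular": [
    [0, 0, 0],
    [0, 0, 0],
    [0, 0, 0],
    [0, 0, 0],
    [0, 0, 0],
    [0, 0, 0],
    [0, 0, 0],
    [0, 0, 0]
  ]
}}

```text
time_s: 2.45
tool_pos: [0.5228, 0.3125, 0.0437]
tool_rot: [142.9, 90.0, 155.7]
force: [0.7, -0.0, -0.2]
grip_width: 0.0872
```

Request:
{"name": "drive_tool", "arguments": {
  "offset": [
    [0, 0, 0],
    [0, 0, 0],
    [0, 0, 0],
    [0, 0, 0],
    [0, 0, 0],
    [0, 0, 0]
  ],
  "angular": [
    [0, 0, 0],
    [0, 0, 0],
    [0, 0, 0],
    [0, 0, 0],
    [0, 0, 0],
    [0, 0, 0]
  ],
  "fingers": 1,
  "squeeze": 30
}}

```text
time_s: 3.2
tool_pos: [0.5228, 0.3125, 0.0437]
tool_rot: [145.3, 90.0, 158.0]
force: [0.8, 0.4, 0.7]
grip_width: 0.0351
```

```bash
python3 - <<'E'
from h import *
p,M,o=tool();print(o["grip_width"],o["force"].round(2)); go([.523,.311,.23],6);go([.5625,-.1017+.0,.26],6)
E
```

```text
0.03507696048666948 [0.79 0.36 0.65]
t 3.2 pos [0.5228 0.3125 0.0437] zyaw 12.72 tilt [-6.e-04  3.e-04 -1.e+00]
  -> off [-0.1863, -0.0014, -0.0003] ang [0.1173, -0.0006, -0.0004] deg 6.7
t 3.2 pos [0.5228 0.3125 0.0437] zyaw 12.72 tilt [-6.e-04  3.e-04 -1.e+00]
  -> off [-0.2165, -0.4127, -0.0526] ang [0.1173, -0.0006, -0.0004] deg 6.7
```

Still closing, so I'll wait a bit.

Request:
{"name": "drive_tool", "arguments": {
  "offset": [
    [0, 0, 0],
    [0, 0, 0],
    [0, 0, 0],
    [0, 0, 0],
    [0, 0, 0]
  ],
  "angular": [
    [0, 0, 0],
    [0, 0, 0],
    [0, 0, 0],
    [0, 0, 0],
    [0, 0, 0]
  ]
}}

```text
time_s: 3.82
tool_pos: [0.5226, 0.3124, 0.0436]
tool_rot: [163.3, 89.9, 176.1]
force: [0.0, 1.0, -0.1]
grip_width: 0.0121
```

Request:
{"name": "drive_tool", "arguments": {
  "offset": [
    [-0.01, 0, 0],
    [-0.03, 0, 0],
    [-0.06, 0, 0],
    [-0.1, 0, 0],
    [-0.14, 0, 0],
    [-0.18, 0, 0],
    [-0.216, 0, 0],
    [-0.216, 0, 0]
  ],
  "angular": [
    [0, 0, 0],
    [0, 0, 0],
    [0, 0, 0],
    [0, 0, 0],
    [0, 0, 0],
    [0, 0, 0],
    [0, 0, 0],
    [0, 0, 0]
  ]
}}

```text
time_s: 4.82
tool_pos: [0.5247, 0.3132, 0.2647]
tool_rot: [27.9, 89.6, 40.6]
force: [0.5, -0.2, -3.5]
grip_width: 0.0117
```

```bash
python3 - <<'E'
from h import *
p,M,o=tool();print(o["grip_width"],o["force"].round(2),o["wrist_torque"].round(2)); go([.555,-.17,.26],6)
im,K,T,d=cam("side"); show("s2.png",im)
E
```

```text
0.011658205176238385 [ 0.48 -0.23 -3.45] [-0.08  0.01  0.02]
t 4.83 pos [0.5247 0.3132 0.2647] zyaw 12.7 tilt [ 0.0059  0.0051 -1.    ]
  -> off [0.0024, -0.478, -0.0767] ang [0.117, 0.0067, -0.0041] deg 6.7
```

View pics/s2.png

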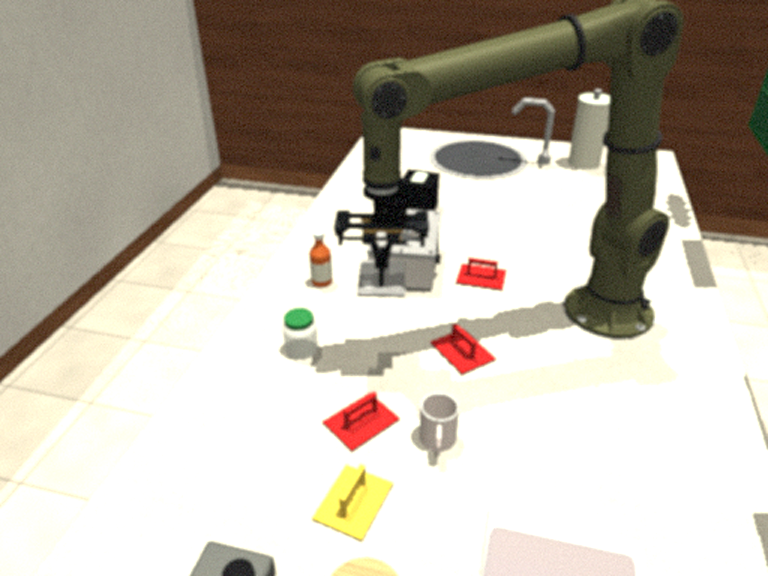

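```bash
python3 - <<'E'
from h import *
go([.573,-.19,.265],6)
E
```

```text
t 4.88 pos [0.5235 0.3126 0.2618] zyaw 12.71 tilt [ 0.0022  0.0024 -1.    ]
  -> off [-0.0043, -0.5012, -0.0623] ang [0.1171, 0.0025, -0.002] deg 6.7
```

Request:
{"name": "drive_tool", "arguments": {
  "offset": [
    [-0.004, -0.03, -0.004],
    [-0.004, -0.08, -0.01],
    [-0.004, -0.135, -0.017],
    [-0.004, -0.19, -0.024],
    [-0.004, -0.25, -0.031],
    [-0.004, -0.31, -0.038],
    [-0.004, -0.37, -0.046],
    [-0.004, -0.42, -0.053],
    [-0.004, -0.47, -0.059],
    [-0.004, -0.5, -0.062]
  ],
  "angular": [
    [0.01, 0, 0],
    [0.02, 0, 0],
    [0.04, 0, 0],
    [0.05, 0, 0],
    [0.06, 0, 0],
    [0.08, 0, 0],
    [0.1, 0, 0],
    [0.117, 0.002, -0.002],
    [0.117, 0.002, -0.002],
    [0.117, 0.002, -0.002]
  ]
}}

```text
time_s: 6.12
tool_pos: [0.5708, -0.1934, 0.2635]
tool_rot: [-160.0, 89.9, -154.3]
force: [-0.3, 0.9, -2.3]
grip_width: 0.0117
```

Request:
{"name": "drive_tool", "arguments": {
  "offset": [
    [0, 0, 0],
    [0, 0, 0]
  ],
  "angular": [
    [0, 0, 0],
    [0, 0, 0]
  ]
}}

```text
time_s: 6.38
tool_pos: [0.5696, -0.1935, 0.2624]
tool_rot: [174.4, 89.7, -179.9]
force: [0.3, 1.1, -2.8]
grip_width: 0.0118
```

```bash
python3 - <<'E'
from h import *
im,K,T,d=cam("wrist"); show("w3.png",im); np.savez("w3.npz",im=im,K=K,T=T)
go([.573,-.19,.265],6);print(T[:3,3])
E
```

```text
t 6.42 pos [ 0.5702 -0.1923  0.2627] zyaw 5.75 tilt [-3.6e-03  3.0e-04 -1.0e+00]
  -> off [-0.0023, 0.002, 0.003] ang [-0.0044, -0.0036, -0.0007] deg 0.3
[ 0.56350107 -0.12320224  0.41740711]
```

View pics/w3.png

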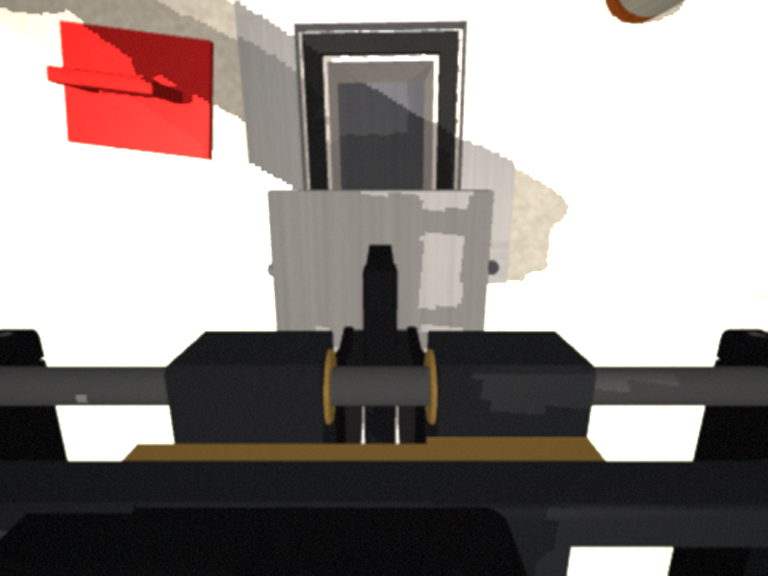

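```bash
python3 - <<'E'
from h import *
z=np.load("w3.npz");im,K,T=z["im"],z["K"],z["T"]
show("w3z.png",im[5:225,150:350],2.7,1.0)
g=cv2.cvtColor(im,cv2.COLOR_RGB2GRAY)
for v in(30,60,90,110):print(v,g[v,190:225].tolist(),g[v,290:320].tolist())
print(g[5:45,255].tolist())
print("cover",g[120:135,255].tolist())
for v in(140,180):print(v,g[v,175:195].tolist(),g[v,315:340].tolist())
E
```

```text
30 [128, 128, 127, 127, 126, 124, 105, 71, 72, 111, 131, 94, 39, 29, 32, 31, 32, 35, 40, 40, 39, 41, 41, 43, 40, 41, 40, 41, 41, 39, 42, 42, 41, 40, 41] [41, 40, 39, 40, 40, 41, 40, 40, 39, 41, 40, 41, 40, 40, 47, 89, 167, 189, 131, 86, 133, 187, 207, 207, 206, 207, 206, 207, 208, 210]
60 [102, 104, 105, 103, 103, 104, 103, 97, 82, 65, 74, 101, 110, 78, 30, 16, 17, 20, 20, 22, 23, 26, 25, 25, 28, 54, 117, 155, 139, 101, 85, 84, 85, 84, 78] [224, 196, 111, 48, 40, 41, 41, 39, 40, 42, 40, 40, 39, 59, 135, 200, 194, 122, 89, 139, 195, 214, 215, 214, 216, 216, 217, 217, 217, 218]
90 [102, 102, 103, 104, 104, 105, 105, 104, 101, 94, 78, 67, 84, 107, 97, 48, 23, 18, 17, 20, 20, 20, 19, 21, 22, 20, 42, 111, 155, 144, 112, 88, 84, 85, 84] [111, 78, 33, 25, 24, 22, 24, 24, 23, 24, 25, 28, 50, 121, 189, 186, 116, 90, 146, 204, 222, 223, 223, 224, 225, 225, 224, 221, 223, 224]
110 [103, 102, 102, 102, 104, 105, 105, 105, 105, 104, 98, 84, 68, 81, 104, 98, 57, 26, 21, 22, 19, 22, 21, 21, 21, 19, 20, 39, 88, 119, 108, 87, 77, 79, 78] [97, 44, 23, 18, 19, 21, 20, 21, 20, 21, 21, 26, 45, 90, 112, 92, 71, 86, 120, 138, 138, 141, 141, 142, 143, 141, 138, 140, 143, 141]
[214, 215, 214, 212, 212, 212, 214, 217, 215, 174, 111, 71, 67, 66, 83, 151, 125, 57, 39, 39, 38, 38, 40, 40, 40, 40, 39, 41, 39, 34, 32, 76, 143, 216, 230, 185, 113, 87, 87, 86]
cover [43, 42, 43, 43, 43, 45, 66, 110, 132, 135, 119, 105, 102, 103, 102]
140 [235, 232, 230, 204, 132, 103, 101, 101, 102, 102, 100, 99, 100, 101, 103, 103, 104, 104, 103, 103] [103, 103, 103, 105, 104, 103, 104, 103, 103, 103, 105, 105, 107, 124, 142, 144, 145, 145, 145, 145, 146, 145, 146, 147, 146]
180 [236, 235, 218, 155, 105, 99, 99, 99, 101, 100, 101, 101, 101, 99, 98, 99, 102, 103, 105, 104] [103, 104, 105, 103, 104, 104, 104, 104, 105, 102, 86, 60, 56, 57, 56, 60, 78, 114, 137, 139, 140, 140, 141, 146, 154]
```

View pics/w3z.png

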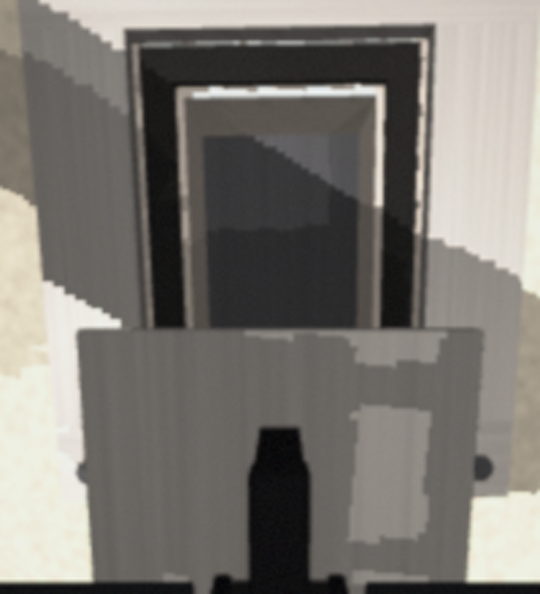

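```bash
python3 - <<'E'
from h import *
z=np.load("w3.npz");im,K,T=z["im"],z["K"],z["T"]
for v,l,r in((30,197.5,309),(60,199.2,308.),(90,201,306.8),(110,202,305.8)):
    A,B=plane(K,T,l,v,.12),plane(K,T,r,v,.12);print(v,A.round(4),B.round(4),np.linalg.norm(A-B).round(4),((A+B)/2).round(4))
for v in(14.6,16): print("top edge mid",plane(K,T,254,v,.12).round(4))
# corners of catch-side edge
A,B=plane(K,T,197,15,.12),plane(K,T,310,15,.12);d=A-B;print(A,B,np.degrees(np.arctan2(d[1],d[0])))
# cover front edge at held height
zt=tool()[0][2]-.0357; print("zt",zt)
C=plane(K,T,255,126.5,zt);print("cover front",C.round(4))
for v,l,r in((140,178.7,328.),(180,177.8,0)):
    A=plane(K,T,l,v,zt);B=plane(K,T,r,v,zt);print(A.round(4),B.round(4),np.linalg.norm(A-B).round(4))
p=tool()[0];print(p)
E
```

```text
30 [ 0.5022 -0.0497  0.12  ] [ 0.6074 -0.0394  0.12  ] 0.1057 [ 0.5548 -0.0445  0.12  ]
60 [ 0.5051 -0.0757  0.12  ] [ 0.6103 -0.0654  0.12  ] 0.1058 [ 0.5577 -0.0705  0.12  ]
90 [ 0.5082 -0.1031  0.12  ] [ 0.6132 -0.0927  0.12  ] 0.1055 [ 0.5607 -0.0979  0.12  ]
110 [ 0.5102 -0.1221  0.12  ] [ 0.615  -0.1118  0.12  ] 0.1054 [ 0.5626 -0.117   0.12  ]
top edge mid [ 0.5542 -0.0316  0.12  ]
top edge mid [ 0.5544 -0.0327  0.12  ]
[ 0.5011109  -0.03710052  0.12      ] [ 0.60643989 -0.02682283  0.12      ] -174.4268899011741
zt 0.22699762475186408
cover front [ 0.5647 -0.1295  0.227 ]
[ 0.5148 -0.1433  0.227 ] [ 0.614  -0.1335  0.227 ] 0.0997
[ 0.515  -0.1708  0.227 ] [ 0.3919 -0.183   0.227 ] 0.1237
[ 0.57023195 -0.19232667  0.26269762]
```

```bash
python3 - <<'E'
from h import *
go([.5614,-.0987,.19],6)
E
```

```text
t 6.42 pos [ 0.5702 -0.1923  0.2627] zyaw 5.75 tilt [-3.6e-03  3.0e-04 -1.0e+00]
  -> off [0.0728, 0.094, 0.0008] ang [-0.0044, -0.0036, -0.0007] deg 0.3
```

Request:
{"name": "drive_tool", "arguments": {
  "offset": [
    [0, 0.04, 0],
    [0.01, 0.08, 0.001],
    [0.03, 0.094, 0.001],
    [0.06, 0.094, 0.001],
    [0.073, 0.094, 0.001],
    [0.073, 0.094, 0.001],
    [0.073, 0.094, 0.001]
  ],
  "angular": [
    [-0.004, -0.003, 0],
    [-0.004, -0.003, 0],
    [-0.004, -0.003, 0],
    [-0.004, -0.003, 0],
    [-0.004, -0.003, 0],
    [-0.004, -0.003, 0],
    [-0.004, -0.003, 0]
  ]
}}

```text
time_s: 7.3
tool_pos: [0.5623, -0.0988, 0.1909]
tool_rot: [18.1, 89.9, 24.0]
force: [0.7, -0.8, -3.0]
grip_width: 0.0115
```

```bash
python3 - <<'E'
from h import *
im,K,T,d=cam("wrist"); show("w4.png",im,1.5,1.1); np.savez("w4.npz",im=im,K=K,T=T)
go([.5614,-.0987,.156],6);print(T[:3,3])
E
```

```text
t 7.35 pos [ 0.5624 -0.0989  0.1911] zyaw 5.96 tilt [ 1.6e-03  6.0e-04 -1.0e+00]
  -> off [0.0351, 0.0003, -0.001] ang [-0.0007, 0.0016, -0.0004] deg 0.1
[ 0.55488938 -0.0287066   0.34593867]
```

View pics/w4.png

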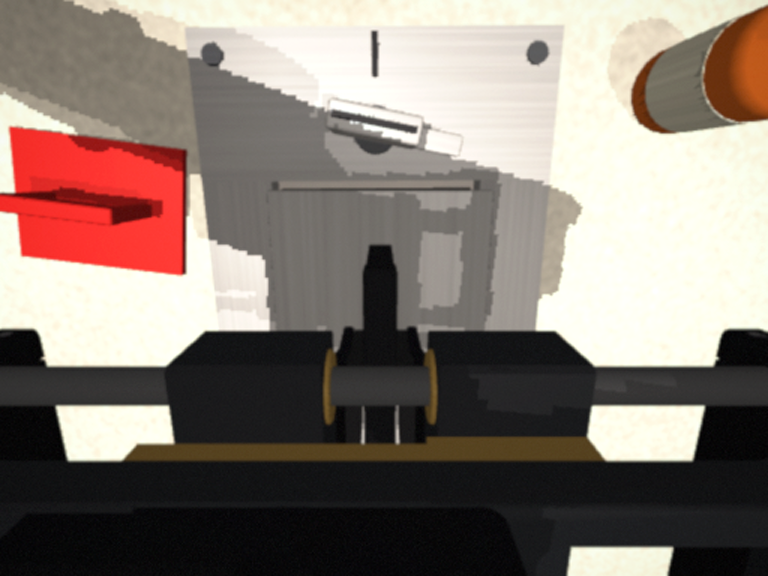

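The held cover's edge (268–493, 190) sits squarely over the pocket. The catch's slot runs (330,112)→(418,130) with the tab to the right, and the mark is at (375,32–76). Lowering now.

Request:
{"name": "drive_tool", "arguments": {
  "offset": [
    [0.01, 0, -0.001],
    [0.018, 0, -0.001],
    [0.026, 0, -0.001],
    [0.032, 0, -0.001],
    [0.034, 0, -0.001],
    [0.034, 0, -0.001],
    [0.034, 0, -0.001]
  ],
  "angular": [
    [0, 0, 0],
    [0, 0, 0],
    [0, 0, 0],
    [0, 0, 0],
    [0, 0, 0],
    [0, 0, 0],
    [0, 0, 0]
  ]
}}

```text
time_s: 8.22
tool_pos: [0.5614, -0.099, 0.1574]
tool_rot: [21.0, 89.9, 26.9]
force: [-1.4, 1.1, 0.2]
grip_width: 0.0118
```

```bash
python3 - <<'E'
from h import *
im,K,T,d=cam("wrist"); show("w5.png",im,1.5,1.1); np.savez("w5.npz",im=im,K=K,T=T)
go([.5614,-.0987,.156],6);print(tool()[2]["force"])
z=np.load("w4.npz");K,T=z["K"],z["T"]
a=plane(K,T,330/1.5,112/1.5,.16);b=plane(K,T,418/1.5,130/1.5,.16);print("slot",a,b,np.degrees(np.arctan2(*(b-a)[1::-1])))
m1=plane(K,T,250,21,.12);m2=plane(K,T,250,50.5,.12);print("mark",m1,m2,np.degrees(np.arctan2(*(m1-m2)[1::-1])))
E
```

```text
t 8.28 pos [ 0.5614 -0.0991  0.1574] zyaw 5.96 tilt [ 1.6e-03  7.0e-04 -1.0e+00]
  -> off [0.0014, 0.0003, 0.0] ang [-0.0008, 0.0017, -0.0005] deg 0.1
[-2.25587741  0.98136637 -0.04805876]
slot [ 0.53243838 -0.00609956  0.16      ] [ 0.56923373 -0.00922625  0.16      ] -4.857045863841181
mark [0.54629634 0.03665578 0.12      ] [0.54824614 0.01751079 0.12      ] 95.81518902402625
```

View pics/w5.png

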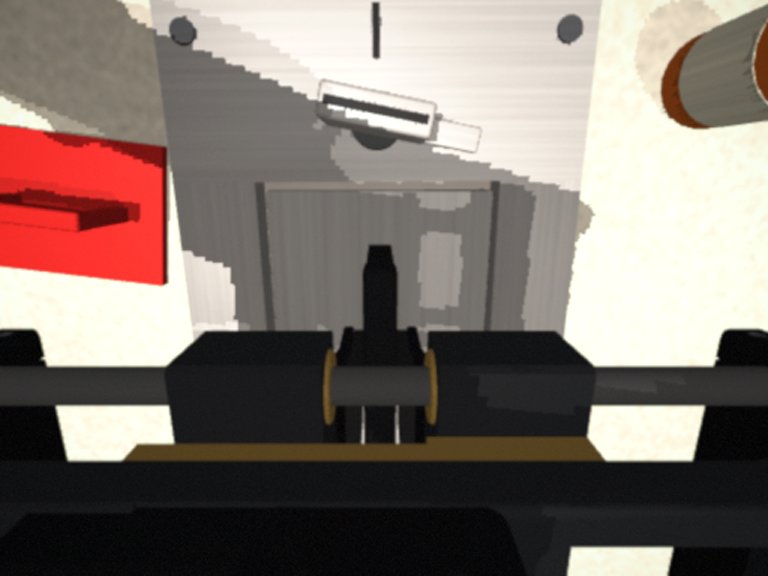

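Request:
{"name": "drive_tool", "arguments": {
  "offset": [
    [0, 0, 0],
    [0, 0, 0],
    [0, 0, 0],
    [0, 0, 0]
  ],
  "angular": [
    [0, 0, 0],
    [0, 0, 0],
    [0, 0, 0],
    [0, 0, 0]
  ],
  "fingers": 0.08
}}

```text
time_s: 8.78
tool_pos: [0.5615, -0.0991, 0.1574]
tool_rot: [13.9, 89.9, 19.8]
force: [-0.5, 0.5, 0.0]
grip_width: 0.0381
```

Request:
{"name": "drive_tool", "arguments": {
  "offset": [
    [-0.01, 0, 0],
    [-0.025, 0, 0],
    [-0.05, 0, 0],
    [-0.065, 0, 0],
    [-0.065, 0, 0]
  ],
  "angular": [
    [0, 0, 0],
    [0, 0, 0],
    [0, 0, 0],
    [0, 0, 0],
    [0, 0, 0]
  ]
}}

```text
time_s: 9.4
tool_pos: [0.5623, -0.0993, 0.2242]
tool_rot: [2.8, 89.7, 8.7]
force: [-0.1, -0.5, -0.2]
grip_width: 0.0401
```

```bash
python3 - <<'E'
from h import *
im,K,T,d=cam("wrist"); show("w6.png",im,1.5,1.1); np.savez("w6.npz",im=im,K=K,T=T)
print(tool()[2]["qpos"].round(1),tool()[2]["force"].round(2)); go([.5512,-.0079,.215],85.1); go([.5512,-.0079,.215],-94.9)
for u,v in((205,75),):pass
E
```

```text
[-22.3   9.4  33.3  96.7  -5.4  75.4  18. ] [-0.51 -0.48 -1.32]
t 9.45 pos [ 0.5617 -0.0991  0.2229] zyaw 5.96 tilt [ 3.e-03  8.e-04 -1.e+00]
  -> off [0.008, 0.0918, -0.001] ang [-1.3812, 0.0029, 0.0017] deg 79.1
t 9.45 pos [ 0.5617 -0.0991  0.2229] zyaw 5.96 tilt [ 3.e-03  8.e-04 -1.e+00]
  -> off [0.008, 0.0918, -0.001] ang [1.7604, 0.0018, -0.0031] deg 100.9
```

View pics/w6.png

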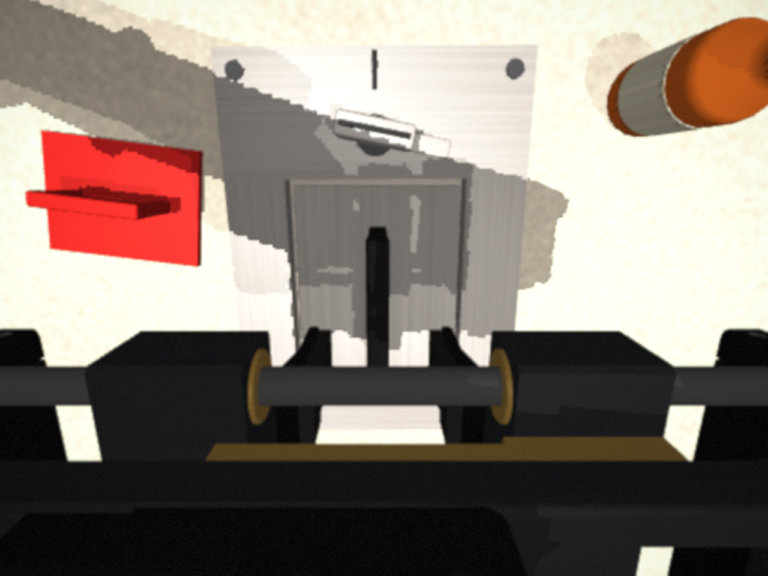

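Request:
{"name": "drive_tool", "arguments": {
  "offset": [
    [0.002, 0.01, 0],
    [0.004, 0.02, 0],
    [0.008, 0.032, -0.001],
    [0.008, 0.045, -0.001],
    [0.008, 0.06, -0.001],
    [0.008, 0.075, -0.001],
    [0.008, 0.085, -0.001],
    [0.008, 0.092, -0.001],
    [0.008, 0.092, -0.001],
    [0.008, 0.092, -0.001]
  ],
  "angular": [
    [-0.17, 0, 0],
    [-0.34, 0, 0],
    [-0.51, 0, 0],
    [-0.68, 0, 0],
    [-0.85, 0, 0],
    [-1.02, 0, 0],
    [-1.19, 0, 0],
    [-1.36, 0.003, 0.002],
    [-1.381, 0.003, 0.002],
    [-1.381, 0.003, 0.002]
  ]
}}

```text
time_s: 10.7
tool_pos: [0.5508, -0.0082, 0.2143]
tool_rot: [106.1, 89.9, -169.0]
force: [0.1, -0.1, -0.4]
grip_width: 0.0399
```

```bash
python3 - <<'E'
from h import *
im,K,T,d=cam("wrist"); show("w7.png",im,1.5,1.1); np.savez("w7.npz",im=im,K=K,T=T)
print(tool()[2]["qpos"].round(1)); go([.5512,-.0079,.142],85.1)
print([proj(K,T,p).round(1)*1.5 for p in([.5512,-.0079,.16],[.5512+.02,-.0079-.0017,.16],[.5512-.02,-.0079+.0017,.16])])
E
```

```text
[-23.5   6.9  23.5  99.5  -2.8  74.3  85.5]
t 10.75 pos [ 0.5509 -0.0084  0.2145] zyaw 84.92 tilt [-1.e-03 -2.e-04 -1.e+00]
  -> off [0.0725, -0.0003, 0.0005] ang [-0.0032, -0.0003, -0.0009] deg 0.2
[array([380.55, 315.  ]), array([380.55, 350.55]), array([380.4 , 277.65])]
```

View pics/w7.png

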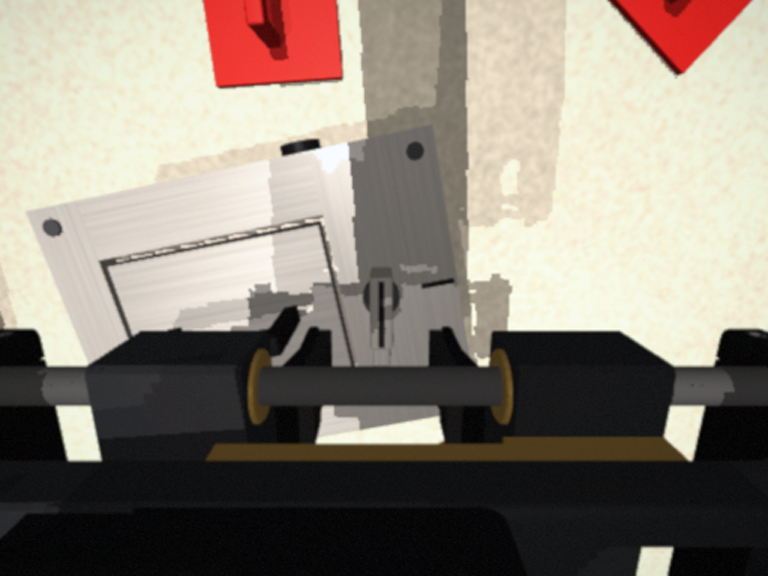

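The slot is vertical at x=381, y 280–347, matching the prediction. Descending to grip.

Request:
{"name": "drive_tool", "arguments": {
  "offset": [
    [0.03, 0, 0.0005],
    [0.05, 0, 0.0005],
    [0.065, 0, 0.0005],
    [0.0725, 0, 0.0005],
    [0.0725, 0, 0.0005],
    [0.0725, 0, 0.0005]
  ],
  "angular": [
    [-0.003, 0, 0],
    [-0.003, 0, 0],
    [-0.003, 0, 0],
    [-0.003, 0, 0],
    [-0.003, 0, 0],
    [-0.003, 0, 0]
  ]
}}

```text
time_s: 11.5
tool_pos: [0.5514, -0.0078, 0.1428]
tool_rot: [-88.2, 90.0, -3.2]
force: [0.2, -1.4, -0.1]
grip_width: 0.0401
```

Request:
{"name": "drive_tool", "arguments": {
  "offset": [
    [0, 0, 0],
    [0, 0, 0],
    [0, 0, 0],
    [0, 0, 0],
    [0, 0, 0],
    [0, 0, 0]
  ],
  "angular": [
    [0, 0, 0],
    [0, 0, 0],
    [0, 0, 0],
    [0, 0, 0],
    [0, 0, 0],
    [0, 0, 0]
  ],
  "fingers": 1,
  "squeeze": 25
}}

```text
time_s: 12.25
tool_pos: [0.5515, -0.0077, 0.1429]
tool_rot: [-74.8, 90.0, 10.3]
force: [-0.1, 0.8, 1.2]
grip_width: 0.0121
```

```bash
python3 - <<'E'
from h import *
print(tool()[2]["grip_width"],tool()[2]["force"].round(2)); go([.5512,-.0079,.142],5.9)
E
```

```text
0.012138107406216594 [-0.13  0.75  1.24]
t 12.25 pos [ 0.5515 -0.0077  0.1429] zyaw 85.09 tilt [ 5.e-04  1.e-04 -1.e+00]
  -> off [0.0009, 0.0003, -0.0002] ang [1.3821, 0.0005, 0.0003] deg 79.2
```

Request:
{"name": "drive_tool", "arguments": {
  "offset": [
    [0, 0, 0],
    [0, 0, 0],
    [0, 0, 0],
    [0, 0, 0],
    [0, 0, 0],
    [0, 0, 0],
    [0, 0, 0],
    [0, 0, 0],
    [0, 0, 0],
    [0, 0, 0]
  ],
  "angular": [
    [0.12, 0, 0],
    [0.27, 0, 0],
    [0.42, 0, 0],
    [0.57, 0, 0],
    [0.72, 0, 0],
    [0.87, 0, 0],
    [1.02, 0, 0],
    [1.17, 0, 0],
    [1.3, 0, 0],
    [1.382, 0, 0]
  ]
}}

```text
time_s: 13.5
tool_pos: [0.5506, -0.0087, 0.1429]
tool_rot: [-153.0, 89.9, -147.3]
force: [-2.9, -1.5, 2.8]
grip_width: 0.0118
```

Request:
{"name": "drive_tool", "arguments": {
  "offset": [
    [0, 0, 0],
    [0, 0, 0]
  ],
  "angular": [
    [0, 0, 0],
    [0, 0, 0]
  ]
}}

```text
time_s: 13.75
tool_pos: [0.5506, -0.0087, 0.1429]
tool_rot: [-154.0, 89.9, -148.2]
force: [-1.2, -0.7, 1.4]
grip_width: 0.0119
```

```bash
python3 - <<'E'
from h import *
print(tool()[2]["grip_width"],tool()[2]["force"].round(2),tool()[2]["wrist_torque"].round(2)); go([.5515,-.0077,.142],5.9)
E
```

```text
0.01194992388137049 [-1.15 -0.74  1.37] [-0.16  0.24 -0.07]
t 13.75 pos [ 0.5506 -0.0087  0.1429] zyaw 5.77 tilt [-1.5e-03 -9.0e-04 -1.0e+00]
  -> off [0.0009, 0.0009, 0.001] ang [-0.0022, -0.0016, 0.0008] deg 0.2
```

Request:
{"name": "drive_tool", "arguments": {
  "offset": [
    [0, 0, 0],
    [0, 0, 0],
    [0, 0, 0],
    [0, 0, 0]
  ],
  "angular": [
    [0, 0, 0],
    [0, 0, 0],
    [0, 0, 0],
    [0, 0, 0]
  ],
  "fingers": 0.08
}}

```text
time_s: 14.25
tool_pos: [0.5506, -0.0087, 0.1429]
tool_rot: [-153.5, 89.9, -147.8]
force: [-0.2, 0.6, -0.9]
grip_width: 0.0381
```

Request:
{"name": "drive_tool", "arguments": {
  "offset": [
    [-0.015, 0, 0],
    [-0.04, 0, 0],
    [-0.08, 0, 0],
    [-0.08, -0.03, 0],
    [-0.08, -0.07, 0],
    [-0.08, -0.092, 0],
    [-0.08, -0.092, 0]
  ],
  "angular": [
    [0, 0, 0],
    [0, 0, 0],
    [0, 0, 0],
    [0, 0, 0],
    [0, 0, 0],
    [0, 0, 0],
    [0, 0, 0]
  ]
}}

```text
time_s: 15.12
tool_pos: [0.5601, -0.1024, 0.2241]
tool_rot: [-103.5, 89.9, -97.9]
force: [0.3, -0.2, -0.6]
grip_width: 0.04
```

```bash
python3 - <<'E'
from h import *
im,K,T,d=cam("wrist"); show("w8.png",im,1.5,1.1); np.savez("w8.npz",im=im,K=K,T=T)
show("w8z.png",im[20:170,180:330],4,1)
go([.5614,-.0987,.155],5.9)
E
```

```text
t 15.18 pos [ 0.5602 -0.1002  0.2237] zyaw 5.7 tilt [-6.e-04 -4.e-04 -1.e+00]
  -> off [0.0687, 0.0014, 0.0014] ang [-0.0035, -0.0007, 0.0004] deg 0.2
```

View pics/w8.png

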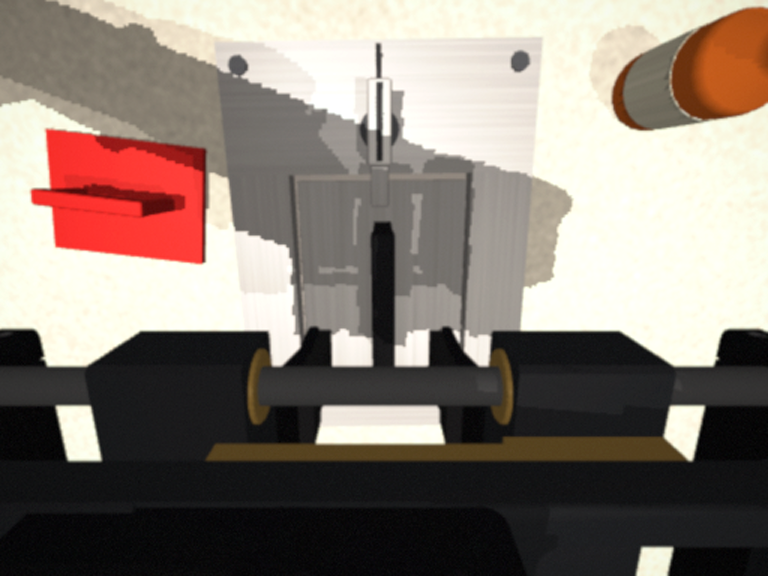

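View pics/w8z.png

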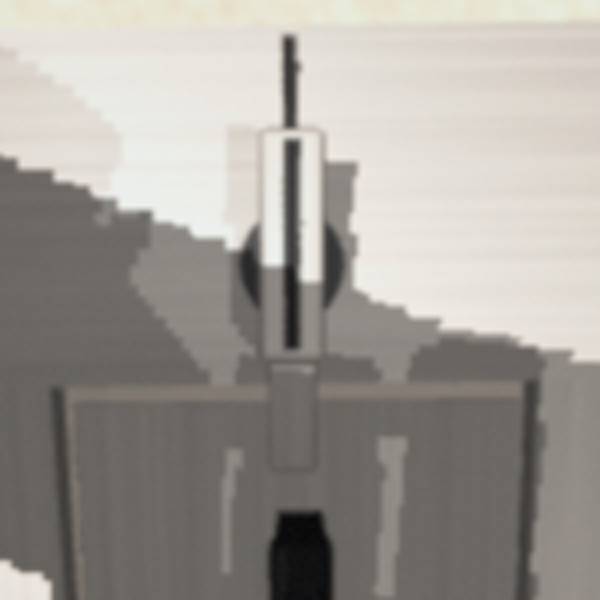

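The slot (zoom x≈291, y 140–348) is in line with the mark (289, 35–128), and the tab lies over the cover's edge. I'll put numbers on it and locate the handle.

```bash
python3 - <<'E'
from h import *
z=np.load("w8.npz");im,K,T=z["im"],z["K"],z["T"]
g=cv2.cvtColor(im,cv2.COLOR_RGB2GRAY).astype(float)
def line(r0,r1,h,w,c0=245,c1=260):
    P=[]
    for v in range(r0,r1):
        row=g[v,c0:c1]; d=np.clip(row.max()*.75-row,0,None); P.append(plane(K,T,c0+(d*np.arange(c1-c0)).sum()/d.sum(),v,h)[:2])
    P=np.array(P); f=np.polyfit(P[:,1],P[:,0],1); return np.degrees(np.arctan(-f[0])).round(2),P.mean(0).round(4)
print("mark",line(31,50,.12,0)); print("slot",line(57,84,.16,0))
# handle end/columns
for v in(160,175,190,205):
    c=np.where(g[v,235:275]<40)[0]+235; print(v,c.min(),c.max(),plane(K,T,(c.min()+c.max())/2,v,.174).round(4))
print("end",g[140:160,255].astype(int).tolist())
E
```

```text
mark (np.float64(5.97), array([0.5467, 0.0287]))
slot (np.float64(5.28), array([ 5.499e-01, -2.000e-04]))
160 248 262 [ 0.5579 -0.0628  0.174 ]
175 248 262 [ 0.559  -0.0739  0.174 ]
190 248 262 [ 0.5601 -0.0854  0.174 ]
205 248 261 [ 0.5609 -0.0972  0.174 ]
end [103, 102, 102, 103, 102, 102, 100, 77, 40, 13, 10, 11, 10, 11, 10, 9, 15, 15, 17, 17]
```

Request:
{"name": "drive_tool", "arguments": {
  "offset": [
    [0.02, 0.001, 0.001],
    [0.04, 0.001, 0.001],
    [0.058, 0.001, 0.001],
    [0.067, 0.001, 0.001],
    [0.067, 0.001, 0.001],
    [0.067, 0.001, 0.001]
  ],
  "angular": [
    [-0.003, 0, 0],
    [-0.003, 0, 0],
    [-0.003, 0, 0],
    [-0.003, 0, 0],
    [-0.003, 0, 0],
    [-0.003, 0, 0]
  ]
}}

```text
time_s: 15.92
tool_pos: [0.5615, -0.0992, 0.1573]
tool_rot: [-53.9, 90.0, -48.0]
force: [1.6, -0.9, 0.4]
grip_width: 0.0402
```

Request:
{"name": "drive_tool", "arguments": {
  "offset": [
    [0, 0, 0],
    [0, 0, 0],
    [0, 0, 0],
    [0, 0, 0],
    [0, 0, 0],
    [0, 0, 0]
  ],
  "angular": [
    [0, 0, 0],
    [0, 0, 0],
    [0, 0, 0],
    [0, 0, 0],
    [0, 0, 0],
    [0, 0, 0]
  ],
  "fingers": 1,
  "squeeze": 45
}}

```text
time_s: 16.68
tool_pos: [0.5615, -0.0993, 0.1573]
tool_rot: [-61.0, 90.0, -55.1]
force: [-0.7, -0.3, 0.1]
grip_width: 0.0112
```

Request:
{"name": "drive_tool", "arguments": {
  "offset": [
    [0.002, 0, 0],
    [0.004, 0, 0],
    [0.004, 0, 0],
    [0.004, 0, 0]
  ],
  "angular": [
    [0, 0, 0],
    [0, 0, 0],
    [0, 0, 0],
    [0, 0, 0]
  ]
}}

```text
time_s: 17.18
tool_pos: [0.5616, -0.0993, 0.154]
tool_rot: [-23.9, 90.0, -18.1]
force: [-3.0, 1.1, 5.6]
grip_width: 0.0115
```

Request:
{"name": "drive_tool", "arguments": {
  "offset": [
    [0.001, 0, 0],
    [0.002, 0, 0],
    [0.003, 0, 0],
    [0.003, 0, 0],
    [0.003, 0, 0],
    [0.003, 0, 0]
  ],
  "angular": [
    [0, 0, 0],
    [0, 0, 0],
    [0, 0, 0],
    [0, 0, 0],
    [0, 0, 0],
    [0, 0, 0]
  ]
}}

```text
time_s: 17.92
tool_pos: [0.5617, -0.0993, 0.1533]
tool_rot: [34.0, 89.9, 39.9]
force: [-5.7, 1.5, 16.4]
grip_width: 0.0113
```

Bottomed: 4.0 mm of travel, then 16 N. Checking the state by picture and by holding.

```bash
python3 - <<'E'
from h import *
im,K,T,d=cam("wrist"); show("w9z.png",im[0:170,150:350],3.5,1)
im2,K,T,d=cam("side"); show("s9.png",im2[110:230,180:340],4.5,1.2)
for i in range(2):
    o=tool()[2];print(o["time_s"],o["tool_pos"].round(4),o["force"].round(2),o["grip_width"].round(4)); 
E
```

```text
Traceback (most recent call last):
AttributeError: 'float' object has no attribute 'round'
```

View pics/w9z.png

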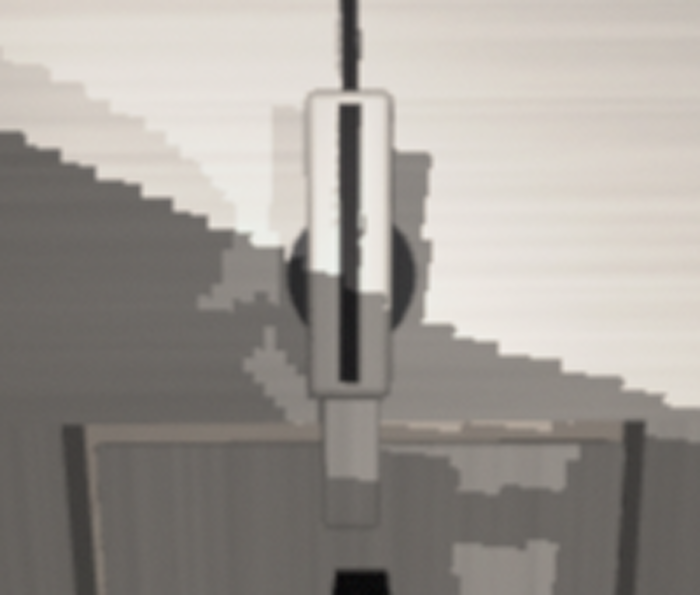

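View pics/s9.png

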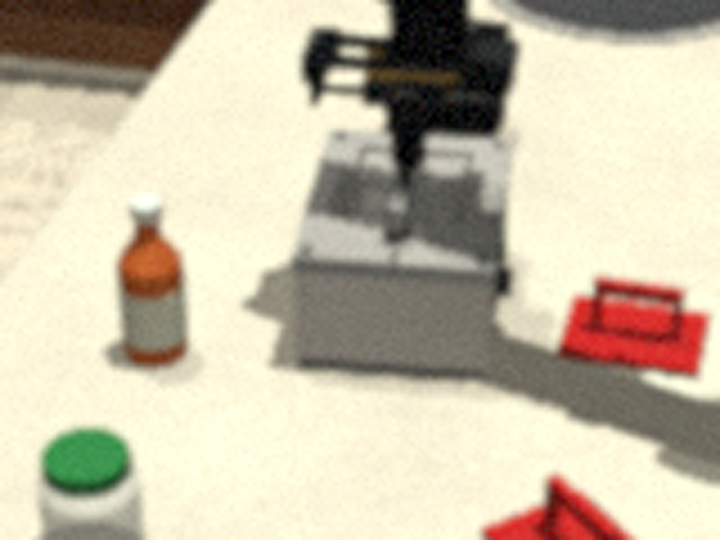

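The slot (349, 105–380) lines up with the mark (348, 0–88), the tab is over the edge, and the cover is sunk below the deck. The last target still holds the push, so I'll check the force and hand in.

```bash
python3 - <<'E'
from h import *
for i in range(2):
    vision.read_camera("top"); o=telemetry.get_obs();print(o["time_s"],np.round(o["tool_pos"],4),np.round(o["force"],2),o["grip_width"])
print(sign_off())
E
```

```text
18.075 [ 0.5617 -0.0993  0.1533] [-6.56  1.37 15.84] 0.011750320053353164
18.125 [ 0.5616 -0.0993  0.1533] [-6.43  1.26 14.59] 0.011450039976092202
the job is handed in; nothing more can be done
None
```

I closed the cleaner and handed the job in at about 18 s, with the fingers still gripping the handle and pushing the cover down. I don't have a verdict, because the hand-in reports none.

- **Cover:** I lifted the steel cover by its handle and laid it, handle up, in the pocket. It rested on the gasket with clear gaps on both long sides.
- **Catch:** I turned it about 79° clockwise. The slot measured 5.3° against the mark's 6.0°, so they agree to within 0.7°. The last wrist picture shows the slot in line with the mark and the tab over the cover's edge.
- **Press:** The handle sank 4.0 mm. The force then climbed from 6 to about 15–16 N with little further travel, which means the gasket was bottomed.
- **Off-target reading:** There was about 6 N of sideways force while pressing, which I left because nothing was moving.
- **Other things on the counter:** I did not touch them.

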